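Draw out the drying tray and shut its keeper bar

TASK

Pull the tile tray out of the wooden drying case as far as it goes, to its stop. Then swing the steel keeper bar on the tray across until it snaps fully shut behind its catch, so that it lies straight across over the tiles. Leave the tray all the way out with its two tiles lying flat in it as they are, and do not shift or knock over the other things around it.

Things in the scene. Friction and masses are not known exactly. Their poses are not given: they have to be found in the camera images.
- case: low wooden drying case, fixed, roofed: 260 deep (x), 200 wide (y), 112 high. Origin: at table level, below the middle of the outer face of the pushed-in tray front; the case proper begins 12 behind it. x points from its open front to its back, y to the robot's left, z up; the front (-x) faces roughly to the robot. One tray slides out of the front along -x. A spare tile is stuck to the roof.
- tray (a joint): how far the tray is drawn out, m: 0 pushed in, 0.18 at its stop. Takes about 5 N; stays where left. The tray is a shallow box 150 wide, 250 long, rim 48 above the table, with a front panel 196 wide, 12 thick, its upper edge 104 above the table.
- tray_handle (a point): middle of the tray's handle, a straight steel bar 12 in diameter and 110 long, parallel to the case's y, 45 in front of the panel's outer face (39 clear behind the bar) and 78 above the table; held by two thin posts 48 either side of the middle. Moves with the tray.
- keeper (a joint): keeper bar angle, rad: 0 stowed along the tray's left rim, pointing to the case's back; 1.571 shut, across the tray to the right rim. Grows clockwise from above; stays where left. A sprung ball catch resists from 0.15 rad before shut (3 N at the knob); past 0.07 the bar snaps to its stop. Flat steel bar, 14 wide, 8 thick, tip 146 from the hinge, upper face 58 above the table.
- keeper_hinge (a point): the keeper bar's upright hinge axis, at the bar's underside (50 above the table), on the tray's left rim, 52 behind the front panel's outer face. Moves with the tray. On the bar, 100 from this axis, stands its round black knob, 18 in diameter, 58 to 94 above the table; with the tray at its stop and the bar stowed the knob is 40 in front of the case's front edge, clear of the roof.
- tray_bed (a point): point on the tray's inner floor (16 above the table), on its middle line, 90 behind the front panel's outer face, where the tiles lie. Axes as the case's. Moves with the tray.
- tile_low: plain brown square tile 96 x 96 x 14, lying in the tray, the lower of the two. Origin: centre of its underside.
- tile_top: brown square relief tile 96 x 96 x 14, lying on the lower tile. Origin: centre of its underside.
- glaze_tin: bystander: upright tin, 80 in diameter, 105 high, beside the front left corner of the case. Origin: centre of its underside.
- cup: bystander: white cup, 70 in diameter, 80 high, left of where the tray comes out. Origin: centre of its underside.
- jar: bystander: amber glass jar, 64 in diameter, 95 high, beside the front right corner of the case. Origin: centre of its underside.
- spatula: bystander: spatula about 200 long, lying on the table on the left.
- brush: bystander: brush about 190 long, lying on the table on the right.
- bowl: bystander: terracotta bowl, 130 in diameter, 55 high, on the right. Origin: centre of its underside.

How it is judged:
By the outcome, as a careful person would: the job done as asked, in the order asked, and still so for the second after the job is handed in, with the robot touching nothing.
It also fails if it takes over 48 s, if anything falls off the work surface, if the arm or the gripper's body presses on something with over 40 N, if the wrist force passes 120 N, or if a joint passes its speed limit or range.

ROBOT

A 6-joint arm with a two-finger parallel gripper is mounted at the origin on the work surface. World frame = base frame: x ahead of the robot, y to its left, z up, the work surface at z = 0. Lengths are in mm, angles in degrees, forces in N, time in s.
With the tool pointing down it reaches from about 300 to 850 mm from the base axis. Payload 4.2 kg.
Tool frame: the origin (TCP) lies midway between the tips of the shut fingers; the grasp point (between the pads) lies 19 mm behind it; z points along the fingers, y is the line along which they close (so a half turn about z gives the same grasp; the last joint's range is limited). The gripper opens to 91 mm and grips with 3 to 60 N. Pads are 32 mm wide; open, the fingers measure 118 mm over their backs; the gripper's body (76 mm by 178 mm) begins 60 mm behind the grasp point.
Start: joints at [64.916, 18.312, 89.639, -0, 72.044, -1.146], TCP at [233.311, 525.556, 213.976] pointing down, gripper open.
Joint ranges: [-177.97, 177.97], [-48.28, 115.42], [12.27, 149.76], [-77.06, 257.06], [2.81, 150.46], [-146.56, 146.56]. Speed limits (degrees/s): [147.25, 147.25, 180, 180, 180, 180].

INTERFACE

Orientations are given as [roll, pitch, yaw] about the fixed x, y, z axes, in that order (R = Rz(yaw) Ry(pitch) Rx(roll)).
In Python, from workcell import state, grab_frame, camera_model, workorder gives the robot as it stands.
- The arm moves only by the tool carry_out, never from a script. Its argument "commands" is a list of rows, each a list of 7 numbers: the turn, a rotation vector about the tool's x, y, z in degrees, then the shift along the tool's x, y, z in mm, then the opening, from -1 (shut) to 1 (fully open). In form: [[ax, ay, az, dx, dy, dz, hand], ...]. A call has 1 to 20 rows; each row is the pose to reach, as a shift and turn from the pose commanded when the call began, along the tool's axes at that moment; what a row does not reach only later rows make up. A row lasts 1/10 s, in which the tool goes at most 50 mm and 8.59 degrees, less where a joint would pass 70% of its speed; a pose out of reach is approached as far as the arm can. A call with a gripper value outside its range is refused whole. The fingers move at their own pace and stop on an object; "force" is the grip in N (left out, the last holds). Time passes only in rows, so rows that repeat a pose let the fingers close. It gives the time, the measured TCP pose, the force, the opening and the grip force at its end, in the units of the state.
- state(): the state, without advancing time (a new reading comes with each control period).
- grab_frame(name): name is "scene" or "side" or "wrist"; returns the picture (420x560x3 uint8, red, green, blue); there is no depth.
- camera_model(name): a dict with "fx", "fy", "cx", "cy" (pixels), "origin" and "rotation" of the camera in the world; the wrist camera has in their place "mount" (4x4, takes a point from camera to tool coordinates, whose origin is the TCP and whose axes are the flange's). Camera axes: x right, y up, looking along -z (the intrinsics and any distortion apply to the point x, -y, -z); pixel columns grow to the right and rows downward; lengths in mm; the calibration is good to about 2 mm. The wrist camera is an equidistant fisheye: a pixel r from the principal point sees the ray r / f radians off the axis. A picture is of the moment at which its call begins: read the wrist's pose just before it. camera_model takes no time and is no camera call.
- workorder.job_done(): hands the job in; it is judged then, once.
The state is a dict: "time_s": time; "qpos": joint angles; "qvel": joint speeds; "effort": joint torques, N m; "ee_pos": TCP position; "ee_rot": TCP orientation; "force": force on the tool from outside, world axes, zero at the start; "torque": the same for the moment, N m; "gripper_width": finger opening in mm; "gripper_force": force on a finger pad.
Only numpy, scipy, OpenCV 4.12 (cv2) and the standard library are available. Lean on these libraries where they do the work, as an engineer would, in place of code of your own. Each camera call takes 0.05 s, during which the arm holds its last target. There are 200 camera calls.

## Working session

There is one attempt and no reset: what is moved stays moved. The work goes in short steps, Python scripts to look and compute and a tool call to move; the robot and the scene stay as the last step left them, time stands still between calls to the robot, and variables do not carry over. Pictures are saved under pics/ and viewed, at most 10 in all, crops included, and the job is handed in when it is done.

Besides the shell and the picture viewer there is one more tool, called by a JSON object that holds its "api" and its "payload". carry_out: Moves the arm, as the interface text tells. Its arguments: {"type":"object","properties":{"commands":{"type":"array"},"force":{"type":"number"}},"required":["commands"]}

```bash
mkdir -p pics; python3 - <<'E'
from workcell import state, grab_frame, camera_model
import cv2
s=state();print(s)
for n in("scene","side"):
    cv2.imwrite(f"pics/{n}0.png",grab_frame(n)[:,:,::-1]);print(n,camera_model(n))
print(camera_model("wrist"))
E
```

```text
{'time_s': 0.0, 'qpos': array([ 6.49175642e+01,  1.83502556e+01,  8.97063275e+01,  1.37849619e-04,
        7.20429654e+01, -1.14650973e+00]), 'qvel': array([ 0.0199585 , -0.10996703,  0.03533319,  0.0199192 , -0.01110868,
       -0.07768327]), 'effort': array([-1.53909859e-03, -4.12456298e+01, -2.31971580e+01,  7.25950976e-02,
        4.58568195e-02, -1.57621894e-04]), 'ee_pos': array([233.07704008, 525.09298609, 213.13469712]), 'ee_rot': array([-1.79900474e+02, -2.12290089e-03,  1.56064029e+02]), 'force': array([0.07820872, 0.27515757, 0.39320459]), 'torque': array([-0.04110806, -0.00131212, -0.0348396 ]), 'gripper_force': 0.0, 'gripper_width': 91.15019515837189}
scene {'fx': 455.0618991895701, 'fy': 455.0618991895701, 'cx': 277.72478447475925, 'cy': 206.62076650370346, 'origin': array([1606.82524664,  -80.08991107, 1029.11464268]), 'rotation': array([45.87940554, -0.8484775 , 85.93092463])}
side {'fx': 534.1559867736488, 'fy': 534.1559867736488, 'cx': 270.94498708713974, 'cy': 209.46651269730017, 'origin': array([ 161.30946722, -996.06885983,  893.29277869]), 'rotation': array([ 53.33784493,  -0.40692391, -23.83612376])}
{'fx': 325.19226210127806, 'fy': 325.19226210127806, 'cx': 283.7087057990594, 'cy': 203.0894134360011, 'mount': array([[-1.52698421e-04,  9.70734743e-01,  2.40154189e-01,
         6.80198176e+01],
       [ 9.99999651e-01,  3.45449378e-04, -7.60517007e-04,
         1.66147425e-01],
       [-8.21221397e-04,  2.40153989e-01, -9.70734458e-01,
        -1.70498194e+02],
       [ 0.00000000e+00,  0.00000000e+00,  0.00000000e+00,
         1.00000000e+00]])}
```

View pics/scene0.png

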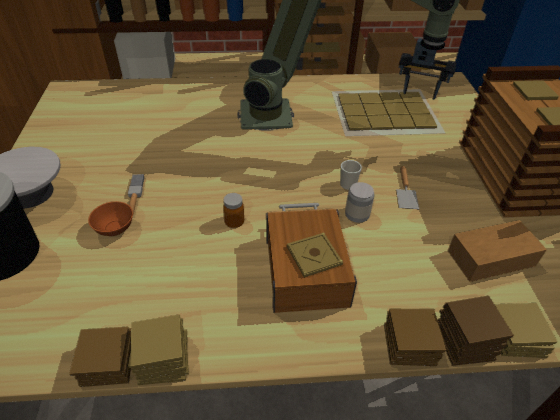

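View pics/side0.png

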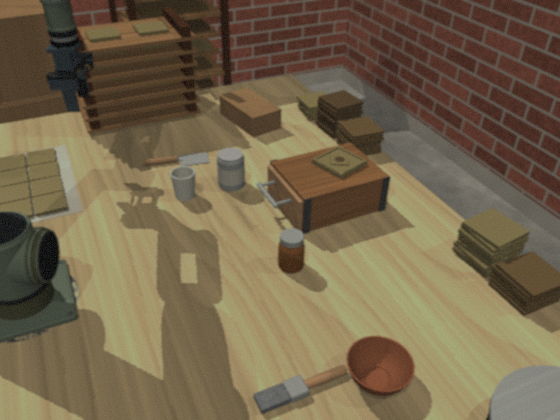

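The scene view looks back from behind the case: the roof corners are near (268,212), (317,210), (350,280) and (272,289), and the handle runs from (282,206) to (318,206). The tray is pushed in. I'll zoom in for accurate corners.

```bash
cat > h.py <<'E'
import numpy as np,cv2
from scipy.spatial.transform import Rotation as R
from workcell import state, grab_frame, camera_model
def cam(n):
    c=camera_model(n);return c,R.from_euler('xyz',c['rotation'],degrees=True).as_matrix(),np.array(c['origin'])
def ray(n,u,v):
    c,M,o=cam(n);d=M@np.array([(u-c['cx'])/c['fx'],-(v-c['cy'])/c['fy'],-1]);return o,d/np.linalg.norm(d)
def plane(n,u,v,z):
    o,d=ray(n,u,v);return o+d*(z-o[2])/d[2]
def tri(p,q):
    A=[];b=[]
    for n,x in(("scene",p),("side",q)):
        o,d=ray(n,*x);P=np.eye(3)-np.outer(d,d);A.append(P);b.append(P@o)
    return np.linalg.lstsq(np.vstack(A),np.hstack(b),rcond=None)[0]
def proj(n,X):
    c,M,o=cam(n);p=M.T@(np.array(X)-o);return c['cx']+c['fx']*p[0]/-p[2],c['cy']-c['fy']*p[1]/-p[2]
E
python3 - <<'E'
import cv2
a=cv2.imread('pics/scene0.png')[165:315,225:385]
b=cv2.imread('pics/side0.png')[140:290,250:400]
cv2.imwrite('pics/sc1.png',cv2.resize(a,(640,600),interpolation=cv2.INTER_CUBIC))
cv2.imwrite('pics/sd1.png',cv2.resize(b,(600,600),interpolation=cv2.INTER_CUBIC))
E
```

```text
(no output)
```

View pics/sc1.png

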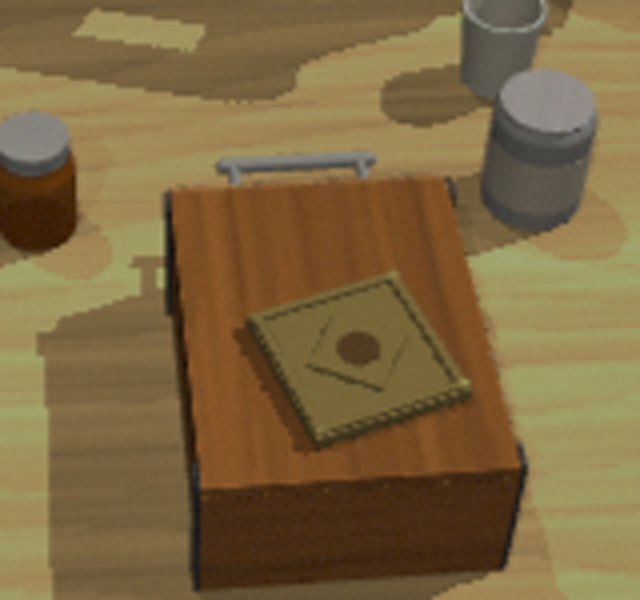

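View pics/sd1.png

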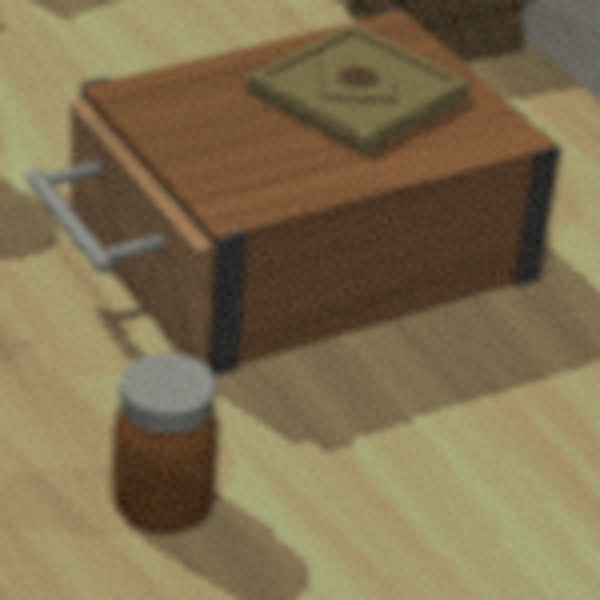

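The zoomed scene crop (4x, offset 225,165) shows the roof corners at (172,190), (450,178), (522,468) and (200,490), with the handle ends at (220,165) and (373,159). In the side crop (4x, offset 250,140) the handle ends are at (37,178) and (105,260), and the roof corners at (85,85), (218,240), (556,152) and (400,12).

```bash
python3 - <<'E'
from h import *
np.set_printoptions(precision=1,suppress=True)
S=lambda x,y:(225+(x-1.5)/4,165+(y-1.5)/4); D=lambda x,y:(250+(x-1.5)/4,140+(y-1.5)/4)
for nm,p,q in (("FR",(172,190),(218,240)),("FL",(450,178),(85,85)),("BL",(522,468),(400,12)),("BR",(200,490),(556,152)),("hR",(220,165),(105,260)),("hL",(373,159),(37,178))):
    z=112 if nm[0]!='h' else 78
    print(nm,tri(S(*p),D(*q)),plane("scene",*S(*p),z),plane("side",*D(*q),z))
# others: top centres
for nm,p,q,z in (("jar",(35,137),(166,385),95),("tin",(546,100),None,105),("cup",(504,8),None,80)):
    print(nm,plane("scene",*S(*p),z), plane("side",*D(*q),z) if q else "")
print(plane("side",231,155,105),plane("side",183,173,80))
E
```

```text
FR [684.8 -30.4 110.6] [685.3 -29.9 112. ] [683.9 -33.3 112. ]
FL [683.  171.4 110.8] [684.3 171.1 112. ] [682.2 169.6 112. ]
BL [939.6 174.6 109.7] [941.8 173.5 112. ] [937.4 172.2 112. ]
BR [942.1 -26.4 106.7] [946.3 -27.1 112. ] [936.8 -32.2 112. ]
hR [627.8  10.7  81.4] [626.5   9.5  78. ] [629.5  17.7  78. ]
hL [626.3 125.1  77. ] [626.5 125.5  78. ] [625.8 122.5  78. ]
jar [ 606.2 -128.2   95. ] [ 601.5 -131.1   95. ]
tin [597.1 260.2 105. ] 
cup [455.4 257.7  80. ] 
[594.9 254.3 105. ] [451. 255.  80.]
```

```bash
cat >> h.py <<'E'
def delta(p,yaw,q,yaw2):
    # poses tool-down, commanded p -> target q
    a=np.radians(yaw);M=np.array([[np.cos(a),np.sin(a),0],[np.sin(a),-np.cos(a),0],[0,0,-1]])
    return np.round(np.r_[0,0,-(yaw2-yaw),M.T@(np.array(q,float)-p)],1)
E
python3 - <<'E'
from h import *
print(delta([233.3,525.6,214],156.06,[627,69.5,180],90.7))
E
```

```text
[   0.     0.    65.4 -544.9 -257.1   34. ]
```

{"api": "carry_out", "payload": {"commands": [[0,0,65.4,-544.9,-257.1,34,-0.1],[0,0,65.4,-544.9,-257.1,34,-0.1],[0,0,65.4,-544.9,-257.1,34,-0.1],[0,0,65.4,-544.9,-257.1,34,-0.1],[0,0,65.4,-544.9,-257.1,34,-0.1],[0,0,65.4,-544.9,-257.1,34,-0.1],[0,0,65.4,-544.9,-257.1,34,-0.1],[0,0,65.4,-544.9,-257.1,34,-0.1],[0,0,65.4,-544.9,-257.1,34,-0.1],[0,0,65.4,-544.9,-257.1,34,-0.1],[0,0,65.4,-544.9,-257.1,34,-0.1],[0,0,65.4,-544.9,-257.1,34,-0.1],[0,0,65.4,-544.9,-257.1,34,-0.1],[0,0,65.4,-544.9,-257.1,34,-0.1],[0,0,65.4,-544.9,-257.1,34,-0.1],[0,0,65.4,-544.9,-257.1,34,-0.1],[0,0,65.4,-544.9,-257.1,34,-0.1],[0,0,65.4,-544.9,-257.1,34,-0.1]]}}

```text
time_s: 1.9
ee_pos: [626.6, 70.4, 180.4]
ee_rot: [180.0, -0.0, 90.7]
force: [-0.7, -0.5, 0.6]
gripper_width: 41.2
gripper_force: 0.0
```

```bash
python3 - <<'E'
from h import *
s=state();print(s['time_s'],s['ee_pos'],s['ee_rot'],s['gripper_width'])
cv2.imwrite('pics/w1.png',grab_frame('wrist')[:,:,::-1])
E
```

```text
1.9 [626.57407737  70.44824677 180.3601967 ] [ 1.79975973e+02 -7.51492986e-03  9.07477465e+01] 41.24153852976142
```

View pics/w1.png

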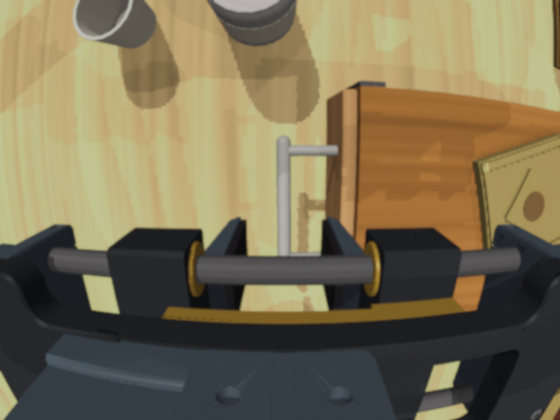

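The wrist view shows the handle bar at column 284, midway between the fingers. The posts are at rows 150 and 256. I'll check its position along y.

```bash
cat >> h.py <<'E'
def wrist(u,v,z,pos,yaw):
    c=camera_model('wrist');m=np.array(c['mount']);x=u-c['cx'];y=v-c['cy'];r=np.hypot(x,y)+1e-9;t=r/c['fx']
    d=np.array([np.sin(t)*x/r,-np.sin(t)*y/r,-np.cos(t)])
    a=np.radians(yaw);M=np.array([[np.cos(a),np.sin(a),0],[np.sin(a),-np.cos(a),0],[0,0,-1]])
    o=np.array(pos)+M@m[:3,3];d=M@m[:3,:3]@d;return o+d*(z-o[2])/d[2]
E
python3 - <<'E'
from h import *
p=[626.6,70.4,180.4]
for u,v in((284,150),(284,256),(284,138)):print(wrist(u,v,78,p,90.7))
print(delta([627,69.5,180],90.7,[627,69.5,62],90.7))
E
```

```text
[625.76812756 116.66101793  78.        ]
[626.93907071  21.31536008  78.        ]
[625.64510071 126.76817079  78.        ]
[  0.   0.  -0.   0.   0. 118.]
```

{"api": "carry_out", "payload": {"commands": [[0,0,0,0,0,40,-0.1],[0,0,0,0,0,80,-0.1],[0,0,0,0,0,100,-0.1],[0,0,0,0,0,112,-0.1],[0,0,0,0,0,118,-0.1],[0,0,0,0,0,118,-0.1],[0,0,0,0,0,118,-0.3],[0,0,0,0,0,118,-1],[0,0,0,0,0,118,-1],[0,0,0,0,0,118,-1],[0,0,0,0,0,118,-1],[0,0,0,0,0,118,-1],[0,0,0,0,0,118,-1]], "force": 30}}

```text
time_s: 3.25
ee_pos: [626.4, 69.5, 62.6]
ee_rot: [-179.9, 0.0, 90.7]
force: [-3.8, -0.2, 5.8]
gripper_width: 11.4
gripper_force: 30.0
```

```bash
python3 - <<'E'
from h import *
s=state();print(s['ee_pos'],s['force'],s['gripper_width'],s['gripper_force'])
d=np.array([np.cos(np.radians(.7)),np.sin(np.radians(.7)),0])
print(delta([627,69.5,62],90.7,np.array([627,69.5,62])-180*d,90.7))
E
```

```text
[626.43338231  69.51304208  62.55329152] [-3.77409723 -0.24097042  5.7674086 ] 11.367672852169521 29.998900294303894
[   0.    0.   -0.    0. -180.    0.]
```

{"api": "carry_out", "payload": {"commands": [[0,0,0,0,-4,0,-1],[0,0,0,0,-12,0,-1],[0,0,0,0,-24,0,-1],[0,0,0,0,-36,0,-1],[0,0,0,0,-48,0,-1],[0,0,0,0,-60,0,-1],[0,0,0,0,-72,0,-1],[0,0,0,0,-84,0,-1],[0,0,0,0,-96,0,-1],[0,0,0,0,-108,0,-1],[0,0,0,0,-120,0,-1],[0,0,0,0,-132,0,-1],[0,0,0,0,-144,0,-1],[0,0,0,0,-154,0,-1],[0,0,0,0,-162,0,-1],[0,0,0,0,-168,0,-1],[0,0,0,0,-172,0,-1],[0,0,0,0,-175,0,-1],[0,0,0,0,-178,0,-1],[0,0,0,0,-178,0,-1]]}}

```text
time_s: 5.25
ee_pos: [448.0, 66.1, 62.5]
ee_rot: [-180.0, 0.1, 90.7]
force: [2.4, -7.2, 9.1]
gripper_width: 11.1
gripper_force: 30.0
```

{"api": "carry_out", "payload": {"commands": [[0,0,0,0,-1,0,-1],[0,0,0,0,-2,0,-1],[0,0,0,0,-3,0,-1],[0,0,0,0,-4,0,-1],[0,0,0,0,-4,0,-1]]}}

```text
time_s: 5.75
ee_pos: [446.5, 66.1, 62.5]
ee_rot: [179.7, 0.1, 90.8]
force: [6.2, -7.7, 3.6]
gripper_width: 11.0
gripper_force: 30.0
```

{"api": "carry_out", "payload": {"commands": [[0,0,0,0,-2,0,-1],[0,0,0,0,-4,0,-1],[0,0,0,0,-4,0,-1]]}}

```text
time_s: 6.05
ee_pos: [446.5, 66.1, 62.6]
ee_rot: [179.2, 0.1, 90.8]
force: [15.2, -9.4, -7.1]
gripper_width: 11.4
gripper_force: 30.0
```

The tray is at its stop: force rises while the position holds. I'll relax the pull, release and lift.

{"api": "carry_out", "payload": {"commands": [[0,0,0,1.2,4,0,-1],[0,0,0,-1.2,5,0,-1],[0,0,0,-1.2,5,0,-0.1],[0,0,0,-1.2,5,0,-0.1],[0,0,0,-1.2,5,0,-0.1],[0,0,0,-1.2,5,0,-0.1],[0,0,0,-1.2,5,-30,-0.1],[0,0,0,-1.2,5,-80,-0.1],[0,0,0,-1.2,5,-128,-0.1],[0,0,0,-1.2,5,-138,-0.1],[0,0,0,-1.2,5,-138,-0.1],[0,0,0,-1.2,5,-138,-0.1]]}}

```text
time_s: 7.25
ee_pos: [444.8, 66.1, 198.5]
ee_rot: [-179.8, 0.0, 90.7]
force: [0.2, 0.3, -0.1]
gripper_width: 41.0
gripper_force: 0.0
```

```bash
python3 - <<'E'
from h import *
s=state();print(s['time_s'],s['ee_pos'],s['ee_rot'],s['force'])
a=grab_frame('wrist')[:,:,::-1];cv2.imwrite('pics/w2.png',a)
b=grab_frame('scene')[:,:,::-1];cv2.imwrite('pics/sc2.png',b)
c=grab_frame('side')[:,:,::-1];cv2.imwrite('pics/sd2f.png',c)
cv2.imwrite('pics/cmp2.png',np.hstack([cv2.resize(b[120:300,240:400],(400,450),interpolation=2),cv2.resize(c[120:300,190:350],(400,450),interpolation=2)]))
E
```

```text
7.25 [444.80831961  66.12453271 198.52896917] [-1.79832613e+02  1.14323122e-02  9.06697256e+01] [ 0.21288217  0.29371503 -0.08512708]
```

View pics/w2.png

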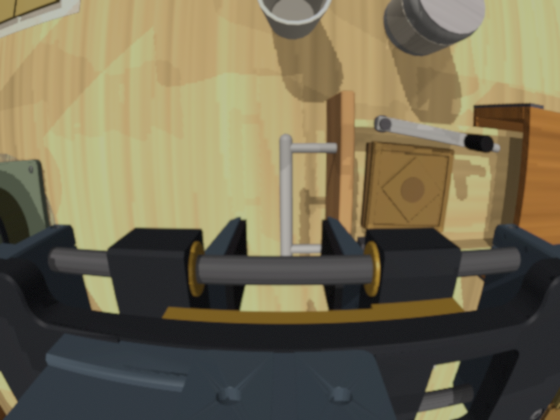

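View pics/cmp2.png

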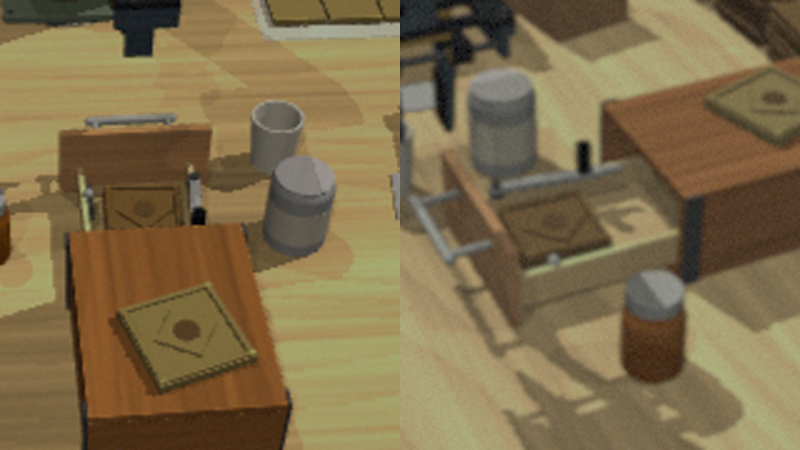

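The tray is out. The wrist view shows the stowed keeper bar from its hinge at (383,124) to the knob, whose top is near (488,144). The composite shows the knob black at (197,208) in the scene part and at (583,145) in the side part. Tiles and neighbouring things look undisturbed.

```bash
python3 - <<'E'
from h import *
np.set_printoptions(precision=1,suppress=True)
s=state();p=[444.8,66.1,198.5];y=90.67
print('knobtop w',wrist(488,144,94,p,y),'hinge',wrist(383,124,62,p,y))
q=(190+183/2.5,120+146/2.5);r=(240+197/2.5,120+209/2.5)
print(plane('side',*q,94),plane('scene',*r,94))
b=cv2.imread('pics/sc2.png').max(2)[195:215,305:330];c=cv2.imread('pics/sd2f.png').max(2)[170:195,252:275]
for n,m,o in(('scene',b,(305,195)),('side',c,(252,170))):
    k,l,st,ce=cv2.connectedComponentsWithStats((m<55).astype('uint8'))
    for i in range(1,k):
        if st[i,4]>8:
            print(n,st[i],ce[i]+o,plane(n,*(ce[i]+o),76))
# panel-based prediction
d=R.from_euler('z',.9,degrees=True).as_matrix()
h=d@[52,70,0]+[491.5,66.5,0];print('pred hinge',h,'knob',h+d@[100,0,0])
E
```

```text
knobtop w [641.8 127.3  94. ] hinge [539.2 137.8  62. ]
[638.3 121.6  94. ] [639.8 125.2  94. ]
scene [11  8  6  7 36] [318.8 206.3] [633.  127.4  76. ]
side [ 9  7  5 13 41] [263.1 182.9] [639.9 126.1  76. ]
pred hinge [542.4 137.3   0. ] knob [642.4 138.9   0. ]
```

```bash
python3 - <<'E'
from h import *
print(delta([446,66.1,200],90.7,[640.5,126.5,180],173.4))
E
```

```text
[  0.    0.  -82.7  58.  195.2  20. ]
```

{"api": "carry_out", "payload": {"commands": [[0,0,-82.7,58,195.2,20,0],[0,0,-82.7,58,195.2,20,0],[0,0,-82.7,58,195.2,20,0],[0,0,-82.7,58,195.2,20,0],[0,0,-82.7,58,195.2,20,0],[0,0,-82.7,58,195.2,20,0],[0,0,-82.7,58,195.2,20,0],[0,0,-82.7,58,195.2,20,0],[0,0,-82.7,58,195.2,20,0],[0,0,-82.7,58,195.2,20,0],[0,0,-82.7,58,195.2,20,0],[0,0,-82.7,58,195.2,20,0],[0,0,-82.7,58,195.2,20,0],[0,0,-82.7,58,195.2,20,0]]}}

```text
time_s: 8.8
ee_pos: [640.5, 126.4, 179.7]
ee_rot: [-180.0, -0.0, 173.3]
force: [0.9, -0.3, 0.4]
gripper_width: 45.3
gripper_force: 0.0
```

```bash
python3 - <<'E'
from h import *
s=state();print(s['time_s'],s['ee_pos'],s['ee_rot'],s['gripper_width'])
cv2.imwrite('pics/w3.png',grab_frame('wrist')[:,:,::-1])
E
```

```text
8.8 [640.4930245  126.39735211 179.67068472] [-1.79997778e+02 -2.34467707e-02  1.73311931e+02] 45.340325734181405
```

View pics/w3.png

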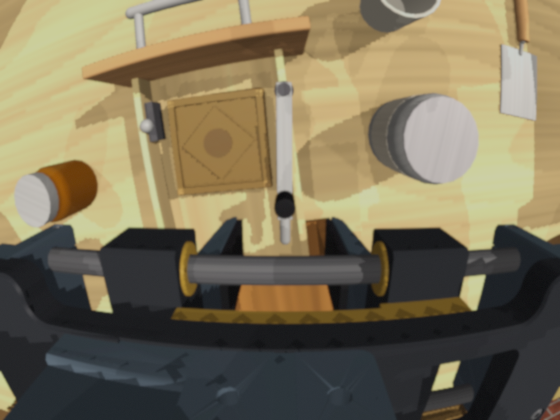

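The knob top is at (285,206), centred between the fingers. The hinge is at (284,88), so the bar is aligned with the tool. The catch is at (150,125).

```bash
python3 - <<'E'
from h import *
np.set_printoptions(precision=1,suppress=True)
p=[640.5,126.4,179.7];y=173.3
k=wrist(285,206,94,p,y);h=wrist(284,88,62,p,y);print(k,h,np.hypot(*(k-h)[:2]),wrist(150,125,62,p,y))
E
```

```text
[638.7 128.2  94. ] [541.2 138.9  62. ] 98.05445918689404 [555.2  12.   62. ]
```

{"api": "carry_out", "payload": {"commands": [[0,0,0,0.5,-0.5,40,0],[0,0,0,0.5,-0.5,75,0],[0,0,0,0.5,-0.5,95,0],[0,0,0,0.5,-0.5,108,0],[0,0,0,0.5,-0.5,114,0],[0,0,0,0.5,-0.5,114,0],[0,0,0,0.5,-0.5,114,-0.3],[0,0,0,0.5,-0.5,114,-0.5],[0,0,0,0.5,-0.5,114,-1],[0,0,0,0.5,-0.5,114,-1],[0,0,0,0.5,-0.5,114,-1],[0,0,0,0.5,-0.5,114,-1]], "force": 10}}

```text
time_s: 10.05
ee_pos: [640.4, 126.1, 66.6]
ee_rot: [180.0, 0.1, 173.4]
force: [-0.5, 0.2, 3.3]
gripper_width: 17.5
gripper_force: 10.0
```

```bash
python3 - <<'E'
from h import *
s=state();print(s['time_s'],s['ee_pos'],s['ee_rot'],s['force'],s['gripper_width'])
c0=np.array([640.5,126.5,180])
a=np.radians(173.4);M=np.array([[np.cos(a),np.sin(a),0],[np.sin(a),-np.cos(a),0],[0,0,-1]])
c=c0+M@[.5,-.5,114];print('cmd',c)
h=np.array([540.8,138.4,66])
print(np.hypot(*(c-h)[:2]),np.degrees(np.arctan2(*(c-h)[1::-1])))
th0=-6.6; k0=h+100*np.array([np.cos(np.radians(th0)),np.sin(np.radians(th0)),0])
for t in np.arange(0,93,4.6):
    th=np.radians(th0-t);k=h+100*np.array([np.cos(th),np.sin(th),0])
    print(round(t,1),delta(k0,173.4,k,173.4-t)[2:5])
E
```

```text
10.05 [640.41048368 126.09066873  66.60740763] [1.79972256e+02 6.60751097e-02 1.73358240e+02] [-0.45388389  0.23531115  3.29170645] 17.50308959913084
cmd [639.94584504 126.06078219  66.        ]
99.91073458435429 -7.094280820507239
0.0 [-0.  0.  0.]
4.6 [ 4.6  0.3 -8. ]
9.2 [  9.2   1.3 -16. ]
13.8 [ 13.8   2.9 -23.9]
18.4 [ 18.4   5.1 -31.6]
23.0 [ 23.    7.9 -39.1]
27.6 [ 27.6  11.4 -46.3]
32.2 [ 32.2  15.4 -53.3]
36.8 [ 36.8  19.9 -59.9]
41.4 [ 41.4  25.  -66.1]
46.0 [ 46.   30.5 -71.9]
50.6 [ 50.6  36.5 -77.3]
55.2 [ 55.2  42.9 -82.1]
59.8 [ 59.8  49.7 -86.4]
64.4 [ 64.4  56.8 -90.2]
69.0 [ 69.   64.2 -93.4]
73.6 [ 73.6  71.8 -95.9]
78.2 [ 78.2  79.6 -97.9]
82.8 [ 82.8  87.5 -99.2]
87.4 [ 87.4  95.5 -99.9]
92.0 [ 92.  103.5 -99.9]
```

{"api": "carry_out", "payload": {"commands": [[0,0,4.6,0.3,-8,0,-1],[0,0,9.2,1.3,-16,0,-1],[0,0,13.8,2.9,-23.9,0,-1],[0,0,18.4,5.1,-31.6,0,-1],[0,0,23,7.9,-39.1,0,-1],[0,0,27.6,11.4,-46.3,0,-1],[0,0,32.2,15.4,-53.3,0,-1],[0,0,36.8,19.9,-59.9,0,-1],[0,0,41.4,25,-66.1,0,-1],[0,0,46,30.5,-71.9,0,-1],[0,0,50.6,36.5,-77.3,0,-1],[0,0,55.2,42.9,-82.1,0,-1],[0,0,59.8,49.7,-86.4,0,-1],[0,0,64.4,56.8,-90.2,0,-1],[0,0,69,64.2,-93.4,0,-1],[0,0,69,64.2,-93.4,0,-1]]}}

```text
time_s: 11.65
ee_pos: [565.1, 41.3, 66.6]
ee_rot: [179.9, -0.1, 104.3]
force: [-0.1, 3.5, 2.6]
gripper_width: 17.9
gripper_force: 10.0
```

```bash
python3 - <<'E'
from h import *
s=state();print(s['time_s'],s['ee_pos'],s['ee_rot'],s['force'],s['gripper_width'])
h=np.array([540.8,138.4,66])
f=lambda t:h+100*np.array([np.cos(np.radians(-6.6-t)),np.sin(np.radians(-6.6-t)),0])
for t in (73.6,76,78,80,82.4,84,86,88): print(t,delta(f(69),104.4,f(t),173.4-t)[2:5])
E
```

```text
11.65 [565.08660841  41.30741113  66.57378015] [ 1.79946451e+02 -7.93120678e-02  1.04315489e+02] [-0.10331814  3.48632917  2.55557459] 17.860764869909264
73.6 [ 4.6  0.3 -8. ]
76 [  7.    0.7 -12.2]
78 [  9.    1.2 -15.6]
80 [ 11.    1.8 -19.1]
82.4 [ 13.4   2.7 -23.2]
84 [ 15.    3.4 -25.9]
86 [ 17.    4.4 -29.2]
88 [ 19.    5.4 -32.6]
```

{"api": "carry_out", "payload": {"commands": [[0,0,4.6,0.3,-8,0,-1],[0,0,7,0.7,-12.2,0,-1],[0,0,9,1.2,-15.6,0,-1],[0,0,11,1.8,-19.1,0,-1],[0,0,13.4,2.7,-23.2,0,-1],[0,0,15,3.4,-25.9,0,-1],[0,0,15,3.4,-25.9,0,-1],[0,0,15,3.4,-25.9,0,-1]], "force": 15}}

```text
time_s: 12.45
ee_pos: [543.9, 38.8, 66.7]
ee_rot: [179.5, -0.1, 89.5]
force: [6.4, 5.2, -1.6]
gripper_width: 17.8
gripper_force: 15.0
```

{"api": "carry_out", "payload": {"commands": [[0,0,0,0,-2,0,-1],[0,0,0,0,-4,0,-1],[0,0,0,0,-4,0,-1]]}}

```text
time_s: 12.75
ee_pos: [543.8, 38.8, 66.9]
ee_rot: [179.0, -0.1, 89.5]
force: [15.8, 5.2, -8.5]
gripper_width: 17.4
gripper_force: 15.0
```

The bar is hard against its stop. I'll relax the push, open narrowly and lift.

{"api": "carry_out", "payload": {"commands": [[0,0,0,0,4,0,-1],[0,0,0,0,7.5,0,-1],[0,0,0,0,7.5,0,-0.2],[0,0,0,0,7.5,0,-0.2],[0,0,0,0,7.5,0,-0.2],[0,0,0,0,7.5,0,-0.2],[0,0,0,0,7.5,-30,-0.2],[0,0,0,0,7.5,-80,-0.2],[0,0,0,0,7.5,-130,-0.2],[0,0,0,-60,7.5,-170,-0.2],[0,0,0,-60,-40,-170,-0.2],[0,0,0,-60,-90,-170,-0.2],[0,0,0,-60,-140,-170,-0.2],[0,0,0,-60,-140,-170,-0.2],[0,0,0,-60,-140,-170,-0.2]]}}

```text
time_s: 14.25
ee_pos: [394.1, -21.0, 236.4]
ee_rot: [179.9, 0.0, 89.4]
force: [0.4, 0.8, 0.1]
gripper_width: 36.3
gripper_force: 0.0
```

```bash
python3 - <<'E'
from h import *
s=state();print(s['time_s'],s['ee_pos'],s['force'],s['gripper_width'])
b=grab_frame('scene')[:,:,::-1];c=grab_frame('side')[:,:,::-1]
cv2.imwrite('pics/cmp3.png',np.hstack([cv2.resize(b[120:300,225:385],(400,450),interpolation=2),cv2.resize(c[120:300,190:350],(400,450),interpolation=2)]))
cv2.imwrite('pics/w4.png',grab_frame('wrist')[:,:,::-1])
E
```

```text
14.25 [394.1351438  -21.02374674 236.41039694] [0.39265868 0.7624487  0.11243774] 36.332121016821844
```

View pics/cmp3.png

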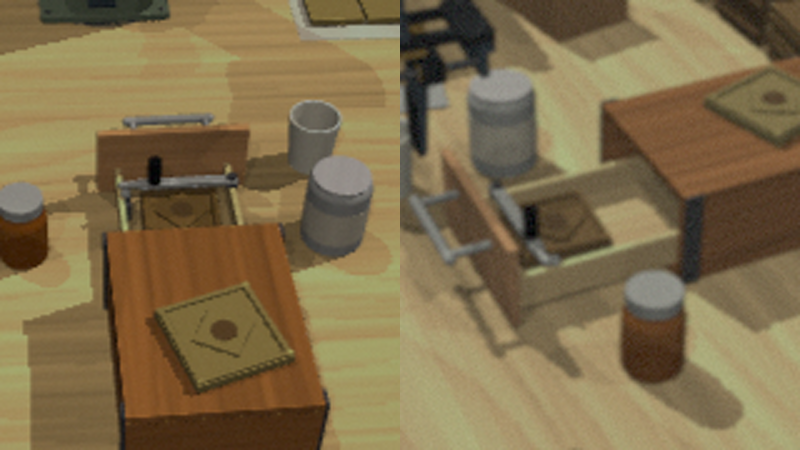

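View pics/w4.png

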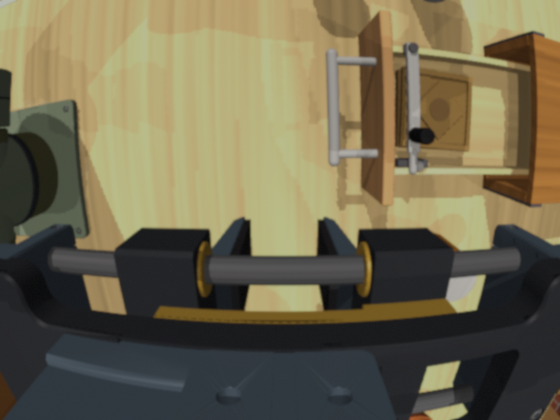

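The bar lies straight across at its catch and parallel to the panel. The tray panel is in the same side-view position as at the stop. The tiles are flat and the neighbours are unmoved.

```bash
python3 - <<'E'
from h import *
p=[394.1,-21,236.4]
print(wrist(334,106,78,p,89.4), wrist(413,48,62,p,89.4), wrist(413,168,58,p,89.4))
import workcell; print(workcell.workorder.job_done())
E
```

```text
[445.09336258  65.66579086  78.        ] [538.58013654 137.18601856  62.        ] [5.41225774e+02 3.18458259e-01 5.80000000e+01]
the job is handed in; nothing more can be done
None
```

The tray is out at its stop and the keeper bar is shut straight across behind its catch; the tiles lie flat, nothing around it looks moved, and the job was handed in at about 14 s of the 48 s limit (no verdict was returned).

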